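Fit and lock the measuring probe in the sloping console

ROBOT

A 6-joint arm with a two-finger parallel gripper is mounted at the origin on the work surface. World frame = base frame: x ahead of the robot, y to its left, z up, the work surface at z = 0. Lengths are in m, angles in rad, forces in N, time in s.
With the tool pointing down it reaches from about 0.425 to 0.95 m from the base axis. Payload 3.5 kg.
Tool frame: the origin (TCP) lies midway between the tips of the shut fingers; the grasp point (between the pads) lies 19 mm behind it (ctrl.pinch_z is the distance from the TCP to the grasp point, in m); z points along the fingers, y is the line along which they close (so a half turn about z gives the same grasp; the last joint's range is limited). The gripper opens to 85 mm and grips with 20 to 120 N. Pads are 22 mm wide; open, the fingers measure 114 mm over their backs; the gripper's body (76 mm by 85 mm) begins 54 mm behind the grasp point. The pads swing forward as they close: fully open they stand 13 mm farther back than shut.
Start: joints at [0.995, 0.286, 1.577, -0, 1.279, -0.15], TCP at [0.279, 0.615, 0.231] pointing down, gripper open.
Joint ranges: [-2.77, 2.77], [-0.9, 2.22], [0.21, 2.48], [-1.53, 4.67], [0.24, 2.81], [-2.84, 2.84]. Speed limits (rad/s): [2.79, 2.79, 3.14, 3.14, 3.14, 3.14].

INTERFACE

Orientations are given as a unit quaternion [x, y, z, w].
In Python, from plant import get_state, viewer, sign_off, ctrl gives the robot as it stands. The module is installed in compiled form; this text tells all that it offers.
- The arm moves only by the shell command python3 -m handwheel 'ROWS' [FORCE]. ROWS is JSON, a list that holds one entry, the list of rows, each a list of 5 numbers: the finger opening in m, from 0 to 0.0854, then the shift along the tool's x, y, z in m, then the turn about the tool's z in degrees. In form: [[[claw, x, y, z, spin], ...]]. A call has 1 to 12 rows; each row shifts and turns the commanded pose from where the row before left it, along the tool's axes as they then stand; what a row does not reach is not made up. A row lasts 1/12 s, in which the tool goes at most 41.7 mm and 7.16 degrees, less where a joint would pass 70% of its speed; a pose out of reach is approached as far as the arm can. A call is refused whole if a number of a shift passes 0.0417 or a number of a turn 7.16, either way. A call with a gripper value outside its range is refused whole. The fingers move at their own pace and stop on an object; FORCE is the grip in N (left out, the last holds). Time passes only in rows, so rows that do not move let the fingers close. It gives the time, the measured TCP pose, the force, the opening and the grip force at its end, in the units of the state.
- get_state(): the state, without advancing time (a new reading comes with each control period).
- viewer.read_camera(name): name is "scene" or "top" or "wrist"; returns the picture (420x560x3 uint8, blue, green, red); there is no depth.
- viewer.camera_params(name): a dict with "fov_y" (degrees; the focal length in pixels is half the picture's height over the tangent of half this angle, whatever the lens; pixels are square), "cx", "cy" (the principal point, pixels), "xyz" and "attitude" of the camera in the world; the wrist camera has in their place "hand_eye" (4x4, takes a point from camera to tool coordinates, whose origin is the TCP and whose axes are the flange's). Camera axes: x right, y up, looking along -z (the intrinsics and any distortion apply to the point x, -y, -z); pixel columns grow to the right and rows downward; lengths in m; the calibration is good to about 2 mm. A picture is of the moment at which its call begins: read the wrist's pose just before it. camera_params takes no time and is no camera call.
- sign_off(): hands the job in; it is judged then, once.
Trained networks look in the newest picture that a camera, given by its name, has taken for a name from the list of things; names that differ only in an ending like _2 or _b are one class to them, and where a whole thing is asked for, a point or a joint stands for the part that bears it (a point fixed in the world has none). Each returns a list of dicts, best first, with "confidence" (0 to 1); they miss things now and then, are a little off and sometimes report something else, mostly with a low value. They report only what shows in the picture. A call takes as long as a camera call. They do not tell look-alikes from the thing itself.
- viewer.look_for(camera, name): "extent" ([left, top, width, height] as shares, 0 to 1, of the picture: columns of its width, rows of its height, round what is visible of it).
- viewer.outline_of(camera, name): "mask" (420x560 bool, what is visible of it) and "extent" ([left, top, width, height] as shares, 0 to 1, of the picture: columns of its width, rows of its height, round what is visible of it).
- viewer.pinpoint(camera, name): "xy" ([column, row] as shares, 0 to 1, of the picture: columns of its width, rows of its height: a listed point, or the origin of a listed thing).
The state is a dict: "time": time; "qpos": joint angles; "dq": joint speeds; "joint_efforts": joint torques, N m; "eef_pos": TCP position; "tcp_rot": TCP orientation; "contact_force": force on the tool from outside, world axes, zero at the start; "wrist_torque": the same for the moment, N m; "opening": opening from 0.0 (shut) to 1.0 (fully open); "finger_force": force on a finger pad.
Only numpy, scipy, OpenCV 4.12 (cv2) and the standard library are available. Lean on these libraries where they do the work, as an engineer would, in place of code of your own. Each camera call takes 0.05 s, during which the arm holds its last target. There are 200 camera calls.

TASK

Take the sound measuring probe - the one with both a full-length barrel and an unbroken round collar - out of the foam of the case and push it, barrel first, fully home in the console's sloping port, until its collar lies flush on the face. Then swing the locking lever round to its stop, so that its tongue lies over the collar, and let go. Leave the short probe, the chipped probe and the other loose things on the bench where they are.

Things in the scene. Friction and masses are not known exactly. Their poses are not given: they have to be found in the camera images.
- probe: The sound probe, about 200 g: dark barrel 36 mm in diameter, 52 mm long, with a tapered foot; then a round aluminium collar 70 mm in diameter, 8 mm thick; then a black head to grip, 40 mm in diameter, 47 mm high. Starts upright in one of the case's foam holes. Origin: centre of the barrel's foot; z runs along the probe to the head.
- probe_collar (a point): Centre of the underside of the sound probe's collar, 52 mm above its foot.
- short_probe: A probe to leave alone: same head and collar, barrel only 28 mm long, so it stands 24 mm lower in the case. Origin at its foot.
- chipped_probe: A probe to leave alone: full length, but about a third of its collar has broken away. Origin at its foot.
- case: Open grey case, fixed, 150 mm (x) by 290 mm (y), walls 50 mm high; blue foam inside up to 30 mm with three 39 mm holes in a row along its y axis, 87 mm apart, hole floors 10 mm above the bench. Origin: centre of its underside. The probes' places in it vary.
- port: Hole in the white console's face (face 200 mm long, 260 wide, sloping 30 degrees up and away from the robot), ringed in dark steel: 39 mm wide, chamfered, its mouth about 125 mm above the bench; console fixed. Origin: centre of the mouth, on the face. z: out along the hole's axis, 30 degrees from vertical, leaning to the robot; x: up the slope; y: level, towards the lever.
- plunger (a joint): Stiff sliding plunger inside the port (m pressed): at 0 its top is 30 mm below the mouth; it moves with about 7 N of friction, stays where it is left, and stops at 0.023, 53 mm below the mouth. A probe put in loosely rests on it with its collar about 20 mm off the face, and must be pushed.
- lever (a joint): Locking lever (rad), turning about an axis parallel to the port's z: 0 is locked, at the stop, with the tongue over the collar; it starts open at 1.1 to 1.5 and grows to 1.65. Turns with light friction (about 2 N at the post) and stays where it is left. Its tongue passes 3 mm above a seated collar and is blocked by a collar that stands higher.
- lever_pivot (a point): Lever's axis: 65 mm along +y of the port frame from the hole's centre, 11 mm above the face (height of the lever's underside). Tongue 40 mm long (16 mm wide, 8 mm thick) one way, arm with the post the other way. Axes as the port's.
- lever_grip (a point): Grip point in the lever's upright black post (18 mm in diameter, its top 46 mm above the lever's underside, parallel to the port's z), 60 mm from the lever's axis and 43 mm above the face. At lever angle q it lies from the pivot, in port axes, at (-60 sin q, 60 cos q, 32) mm: locked, it points along +y; open, towards the low edge of the face.
- brush: Loose brush, 160 mm, lying between the case and the console; leave alone.
- jar: Loose jar, 66 mm wide, 85 mm high; leave alone.
- beaker: Loose glass beaker, 72 mm wide, 90 mm high; leave alone.
- reagent: Loose amber bottle, 64 mm wide, 150 mm high; leave alone.
Things that resemble listed ones, but are neither listed nor needed, are in the scene too. What is shaped like the probe but green or pink is not meant.

How it is judged:
On the way, in this order (a step that is already met when the one before it is completed fails the run):
1. the sound probe is fully home in the port, its collar flush on the face (distance between probe_collar and port below 0.004 m and angle between the z axis of probe and the z axis of port, either way round below 0.1 rad), for 0.2 s.
2. the lever is swung to its stop, its tongue over the collar (value of joint lever below 0.15 rad), for 0.2 s.
At the end, for the whole second after the job is handed in: The sound probe sits at rest in the port, the centre of its collar's underside within 4 mm of the mouth's centre and its axis within 0.1 rad of the port's, and the lever is locked over it (within 0.15 rad of its stop) (all of step 1 and value of joint lever below 0.15 rad and linear speed of probe below 0.02 m/s); the robot touches nothing.
It fails at once if the short or the chipped probe is moved by more than 30 mm (distance of any of short_probe, chipped_probe from where it was at the start of the episode above 0.03 m).
It fails at once if another loose thing on the bench is moved by more than 50 mm (distance of any of brush, jar, beaker, reagent from where it was at the start of the episode above 0.05 m).
It also fails if it takes over 53 s, if anything falls off the work surface, if the arm or the gripper's body presses on something with over 40 N, if the wrist force passes 120 N, or if a joint passes its speed limit or range.

## Working session

There is one attempt and no reset: what is moved stays moved. The work goes in short steps, Python scripts to look and compute and a shell command to move; the robot and the scene stay as the last step left them, time stands still between calls to the robot, and variables do not carry over. Pictures are saved under pics/ and viewed, at most 13 in all, crops included, and the job is handed in when it is done.

```bash
mkdir -p pics
python3 - <<'E'
from plant import get_state, viewer, ctrl
import cv2,numpy as np
s=get_state();print(s['time'],s['eef_pos'],s['tcp_rot'],ctrl.pinch_z)
a=viewer.read_camera('scene');b=viewer.read_camera('top')
cv2.imwrite('pics/a.png',a);cv2.imwrite('pics/b.png',b)
for c in('scene','top','wrist'):print(c,viewer.camera_params(c))
for c in('scene','top'):
  for n in('probe','port','lever_grip','lever_pivot','probe_collar','case','short_probe','chipped_probe'):
    print(c,n,[(round(r['confidence'],2),np.round(np.array(r['xy'])*[560,420],1).tolist()) for r in viewer.pinpoint(c,n)])
E
```

```text
0.0 [0.27839625 0.61418688 0.22992357] [ 2.11293329e-01  9.77421959e-01 -1.12350630e-03 -4.25103805e-04] 0.0187
scene {'fov_y': 44.42193899266674, 'cx': 276.4970633991105, 'cy': 205.723913727837, 'xyz': array([ 1.63876202, -0.56201806,  0.98075464]), 'attitude': array([0.39488823, 0.23818967, 0.45978404, 0.75889894])}
top {'fov_y': 56.795404910191394, 'cx': 290.6645593741854, 'cy': 206.39938166743622, 'xyz': array([ 0.46306813, -0.01743582,  1.13944376]), 'attitude': array([ 0.04624129, -0.04048212, -0.69595653,  0.71544913])}
wrist {'fov_y': 58.18519742905189, 'cx': 283.238255998519, 'cy': 211.87793804835505, 'hand_eye': array([[-1.16124950e-04,  9.54807055e-01,  2.97226301e-01,
         7.65764471e-02],
       [ 9.99999389e-01, -2.15928964e-04,  1.08434340e-03,
         1.19644280e-03],
       [ 1.09951850e-03,  2.97226245e-01, -9.54806446e-01,
        -1.42121035e-01],
       [ 0.00000000e+00,  0.00000000e+00,  0.00000000e+00,
         1.00000000e+00]])}
scene probe [(0.85, [200.3, 257.9]), (0.82, [208.0, 296.5]), (0.71, [176.0, 232.2])]
scene port []
scene lever_grip [(0.47, [341.6, 166.4])]
scene lever_pivot [(0.7, [342.3, 182.6])]
scene probe_collar [(0.86, [173.4, 218.7]), (0.62, [200.5, 246.2]), (0.56, [211.4, 283.4])]
scene case [(0.76, [204.0, 260.3])]
scene short_probe [(0.94, [167.1, 269.1])]
scene chipped_probe [(0.6, [228.8, 247.8])]
top probe [(0.89, [370.6, 226.2]), (0.81, [377.7, 175.1]), (0.75, [376.5, 279.7])]
top port [(0.67, [219.4, 221.7])]
top lever_grip [(0.9, [177.9, 237.8]), (0.32, [217.3, 223.1])]
top lever_pivot [(0.7, [189.4, 218.5])]
top probe_collar [(0.66, [380.1, 285.9]), (0.66, [381.3, 174.4]), (0.56, [369.6, 228.5])]
top case [(0.85, [368.2, 230.2])]
top short_probe [(0.62, [400.2, 230.2]), (0.45, [126.0, 224.0])]
top chipped_probe [(0.74, [339.0, 228.5]), (0.35, [366.8, 225.1])]
```

View pics/a.png

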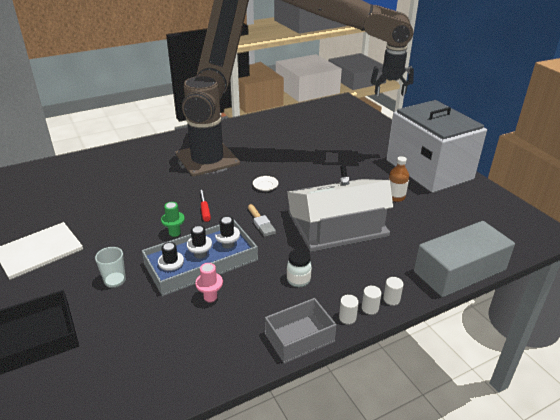

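View pics/b.png

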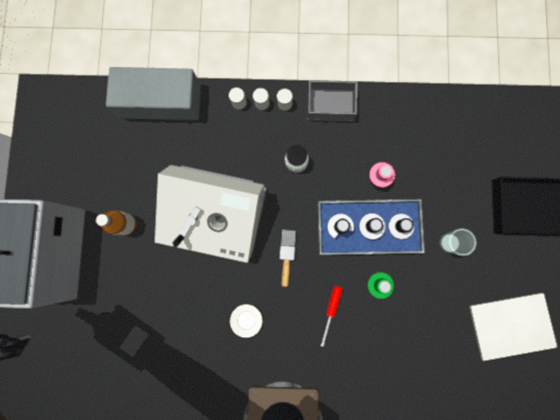

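```bash
cat > h.py <<'E'
import numpy as np,cv2
from plant import get_state, viewer
from scipy.spatial.transform import Rotation as R
def cam(c,s=None):
    p=viewer.camera_params(c); f=210/np.tan(np.radians(p['fov_y']/2))
    if 'xyz' in p: return f,p['cx'],p['cy'],R.from_quat(p['attitude']).as_matrix(),np.array(p['xyz'])
    s=s or get_state(); T=R.from_quat(s['tcp_rot']).as_matrix(); H=p['hand_eye']
    return f,p['cx'],p['cy'],T@H[:3,:3],T@H[:3,3]+s['eef_pos']
def ray(k,uv):
    f,cx,cy,M,o=k; d=M@np.array([(uv[0]-cx)/f,-(uv[1]-cy)/f,-1]); return o,d
def atz(k,uv,z):
    o,d=ray(k,uv); return o+d*(z-o[2])/d[2]
def proj(k,X):
    f,cx,cy,M,o=k; q=M.T@(np.asarray(X)-o); return [cx+f*q[0]/-q[2],cy-f*q[1]/-q[2]]
E
python3 - <<'E'
from h import *
k=cam('top')
for n,uv,z in [('L',(341,226),.06),('M',(372,226),.06),('R',(403,226),.06),('port',(217.5,222),.125),('grip',(178,238),.15),('pivot',(189.4,218.5),.13),('case TL',(319,201),.05),('TR',(423,200),.05),('BL',(320,253),.05),('BR',(424,254),.05)]: print(n,atz(k,uv,z).round(4))
a=cv2.imread('pics/a.png')[205:285,130:270];b=cv2.imread('pics/b.png')[155:265,145:435]
cv2.imwrite('pics/c.png',np.vstack([cv2.resize(a,(580,331),interpolation=2),cv2.resize(b,(580,220),interpolation=2)]))
E
```

```text
L [ 0.545  -0.1482  0.06  ]
M [ 0.5474 -0.2343  0.06  ]
R [ 0.5497 -0.3202  0.06  ]
port [0.5417 0.1832 0.125 ]
grip [0.4961 0.2768 0.15  ]
pivot [0.5484 0.2562 0.13  ]
case TL [ 0.6149 -0.0864  0.05  ]
TR [ 0.6257 -0.3799  0.05  ]
BL [ 0.4689 -0.0919  0.05  ]
BR [ 0.4742 -0.3807  0.05  ]
```

View pics/c.png

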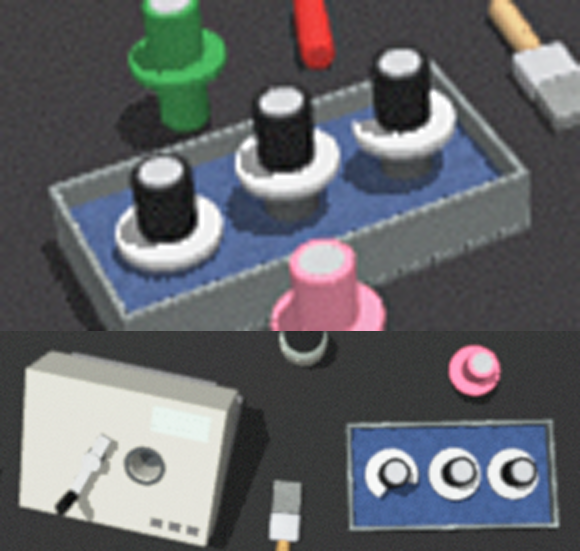

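The scene shows the sound probe in the middle hole (top picture about 372,226). The chipped probe is on the left at 341,226 and the short one on the right at 403,226. The port is at about 217,222, and the lever post points down-left. I'm spinning to the console's heading first, then travelling.

```bash
python3 -m handwheel '[[[0.06,0,0,-0.035,-6.8],[0.06,0,0,-0.035,-6.8],[0.06,0,0,0,0]]]' 30
python3 - <<'E'
from h import *
k=cam('top')
p=atz(k,(155,243),.075);q=atz(k,(250,261),.075);print(p,q,np.degrees(np.arctan2(*(p-q)[[1,0]])))
s=get_state();M=R.from_quat(s['tcp_rot']).as_matrix();print(M.round(3))
print(s['eef_pos'],M.T@(np.array([.547,-.234,.25])-s['eef_pos']))
E
```

```text
time: 1.15
eef_pos: [0.2803, 0.6173, 0.3108]
tcp_rot: [0.092, 0.996, 0.006, 0.003]
contact_force: [0.2, 1.2, 2.0]
opening: 0.702
finger_force: 0.0
[0.48328092 0.36127079 0.075     ] [0.44186156 0.09931586 0.075     ] 81.01498566073266
[[-0.983  0.184  0.008]
 [ 0.184  0.983  0.012]
 [-0.005  0.013 -1.   ]]
[0.28033496 0.61726311 0.31083499] [-0.41820984 -0.78852785  0.05276726]
```

```bash
python3 -m handwheel '[[[0.06,-0.0174,-0.0328,0,0],[0.06,-0.0174,-0.0328,0,0],[0.06,-0.0174,-0.0328,0,0],[0.06,-0.0174,-0.0328,0,0],[0.06,-0.0174,-0.0328,0,0],[0.06,-0.0174,-0.0328,0,0],[0.06,-0.0174,-0.0328,0,0],[0.06,-0.0174,-0.0328,0,0],[0.06,-0.0174,-0.0328,0,0],[0.06,-0.0174,-0.0328,0,0],[0.06,-0.0174,-0.0328,0,0],[0.06,-0.0174,-0.0328,0,0]]]';python3 -m handwheel '[[[0.06,-0.0174,-0.0328,0.005,0],[0.06,-0.0174,-0.0328,0.005,0],[0.06,-0.0174,-0.0328,0.005,0],[0.06,-0.0174,-0.0328,0.005,0],[0.06,-0.0174,-0.0328,0.005,0],[0.06,-0.0174,-0.0328,0.005,0],[0.06,-0.0174,-0.0328,0.005,0],[0.06,-0.0174,-0.0328,0.005,0],[0.06,-0.0174,-0.0328,0.005,0],[0.06,-0.0174,-0.0328,0.005,0],[0.06,-0.0174,-0.0328,0.005,0],[0.06,-0.0174,-0.0328,0.005,0]]]'; python3 -m handwheel '[[[0.06,0,0,0,0],[0.06,0,0,0,0]]]'
python3 - <<'E'
from h import *
s=get_state();k=cam('wrist',s);a=viewer.read_camera('wrist')
for X in [(.547,-.234,.117),(.547,-.234,.07)]: print(proj(k,X))
for n,z in(('probe_collar',.062),('probe',.01)):
  for r in viewer.pinpoint('wrist',n):
    uv=np.array(r['xy'])*[560,420];print(n,r['confidence'],uv.round(),atz(k,uv,z).round(4))
cv2.imwrite('pics/w1.png',a)
E
```

```text
time: 2.15
eef_pos: [0.4103, 0.1874, 0.3018]
tcp_rot: [0.094, 0.996, 0.0, 0.001]
contact_force: [0.6, 0.6, -0.2]
opening: 0.702
finger_force: 0.0
time: 3.15
eef_pos: [0.5419, -0.2388, 0.2413]
tcp_rot: [0.095, 0.996, -0.0, 0.0]
contact_force: [0.4, 0.2, 1.3]
opening: 0.702
finger_force: 0.0
time: 3.32
eef_pos: [0.5413, -0.2383, 0.2404]
tcp_rot: [0.096, 0.995, 0.001, -0.001]
contact_force: [-0.5, 0.3, 0.4]
opening: 0.705
finger_force: 0.0
[np.float64(288.84988278760335), np.float64(210.08022992329583)]
[np.float64(288.05641505694996), np.float64(194.07006577166254)]
probe_collar 0.8 [289. 334.] [ 0.6893 -0.2597  0.062 ]
probe_collar 0.74 [291. 190.] [ 0.546  -0.2313  0.062 ]
probe 0.96 [291. 178.] [ 0.5467 -0.2297  0.01  ]
probe 0.81 [227.  12.] [ 0.3882 -0.2583  0.01  ]
probe 0.67 [289. 302.] [ 0.6845 -0.258   0.01  ]
```

View pics/w1.png

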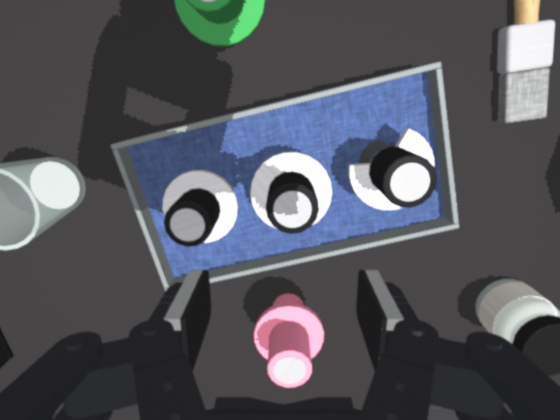

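The wrist view confirms it: the sound probe's head is in the middle at (292,208), the chipped one at the right (408,182) and the short one at the left (187,225). I'm descending on the middle head.

```bash
python3 -m handwheel '[[[0.06,-0.005,0.0066,0.03,0],[0.06,0,0,0.03,0],[0.06,0,0,0.03,0],[0.06,0,0,0.025,0],[0.06,0,0,0.025,0],[0.06,0,0,0.019,0],[0.06,0,0,0,0],[0.03,0,0,0,0],[0.03,0,0,0,0],[0.03,0,0,0,0],[0.03,0,0,0,0],[0.03,0,0,0,0]]]' 40; python3 -m handwheel '[[[0.03,0,0,0,0],[0.03,0,0,-0.03,0],[0.03,0,0,-0.03,0],[0.03,0,0,-0.03,0],[0.03,0,0,-0.03,0],[0.03,0,0,-0.03,0],[0.03,0,0,-0.03,0],[0.03,0,0,0,0]]]'
python3 - <<'E'
from h import *
s=get_state();k=cam('wrist',s);a=viewer.read_camera('wrist');viewer.read_camera('top')
cv2.imwrite('pics/w2.png',a);k=cam('top')
for n,z in(('port',.125),('lever_pivot',.135),('lever_grip',.155)):
  for r in viewer.pinpoint('top',n):
    uv=np.array(r['xy'])*[560,420];print(n,r['confidence'],uv.round(1),atz(k,uv,z).round(4))
E
```

```text
time: 4.47
eef_pos: [0.5486, -0.2316, 0.0841]
tcp_rot: [0.094, 0.996, -0.0, 0.001]
contact_force: [0.1, 1.3, 0.8]
opening: 0.458
finger_force: 41.9
time: 5.13
eef_pos: [0.5504, -0.233, 0.2707]
tcp_rot: [0.094, 0.996, -0.003, 0.006]
contact_force: [0.1, -0.4, 0.7]
opening: 0.459
finger_force: 41.4
port 0.83 [219.7 219.1] [0.5494 0.1778 0.125 ]
lever_pivot 0.85 [188.4 217.8] [0.5497 0.2576 0.135 ]
lever_pivot 0.15 [126.2 223.5] [0.5305 0.4184 0.135 ]
lever_grip 0.55 [177.5 239.3] [0.4926 0.2763 0.155 ]
lever_grip 0.41 [336.4 226.9] [ 0.5352 -0.1251  0.155 ]
```

View pics/w2.png

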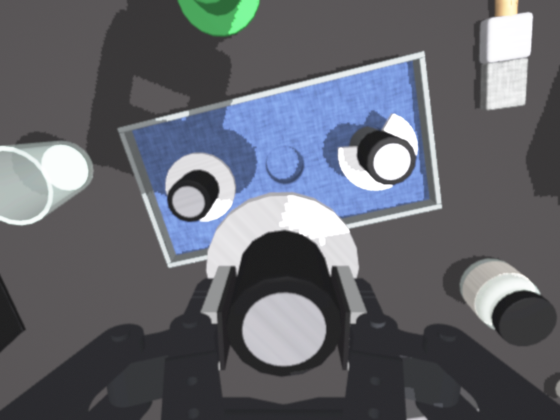

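```bash
python3 -m handwheel '[[[0.03,-0.0026,0.035,-0.006,0],[0.03,-0.0026,0.035,-0.006,0],[0.03,-0.0026,0.035,-0.006,0],[0.03,-0.0026,0.035,-0.006,0],[0.03,-0.0026,0.035,-0.006,0],[0.03,-0.0026,0.035,-0.006,0],[0.03,-0.0026,0.035,-0.006,0],[0.03,-0.0026,0.035,-0.006,0],[0.03,-0.0026,0.035,-0.006,0],[0.03,-0.0026,0.035,-0.006,0],[0.03,-0.0026,0.035,-0.006,0],[0.03,-0.0026,0.035,-0.006,0]]]'; python3 -m handwheel '[[[0.03,0,0,0,0],[0.03,0,0,0,0]]]';python3 - <<'E'
from h import *
s=get_state();k=cam('wrist',s);a=viewer.read_camera('wrist')
print(s['eef_pos'],proj(k,(.545,.18,.125)))
cv2.imwrite('pics/w3.png',a)
for n,z in(('port',.125),('lever_pivot',.1345),('lever_grip',.162)):
  for r in viewer.pinpoint('wrist',n):
    uv=np.array(r['xy'])*[560,420];print(n,r['confidence'],uv.round(1),atz(k,uv,z).round(4))
E
```

```text
time: 6.38
eef_pos: [0.6565, 0.1772, 0.3315]
tcp_rot: [0.094, 0.996, -0.001, -0.002]
contact_force: [0.4, -0.5, -1.6]
opening: 0.454
finger_force: 41.3
time: 6.55
eef_pos: [0.6565, 0.1773, 0.3317]
tcp_rot: [0.092, 0.996, -0.001, -0.002]
contact_force: [0.2, -1.3, -2.1]
opening: 0.455
finger_force: 41.5
[0.6565271  0.17728049 0.33172086] [np.float64(261.61529851510886), np.float64(54.055634352188775)]
port 0.95 [267.5  46.9] [0.5404 0.1861 0.125 ]
lever_pivot 0.93 [342.1  38. ] [0.5462 0.248  0.1345]
```

View pics/w3.png

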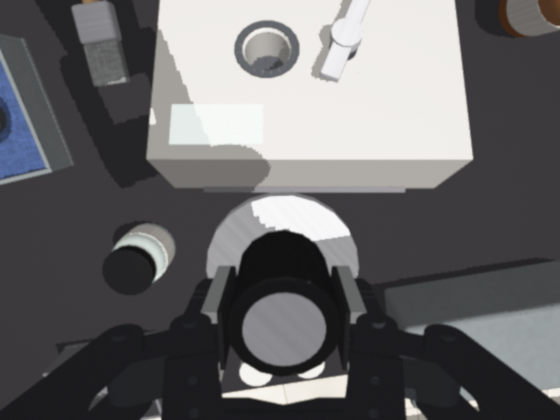

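The probe is held upright, its collar about (283,265) in the wrist picture. The port ring is at (267,48), and the console edge is level in the picture, so the headings agree. I'm checking where the probe sits in the grip and moving above the port.

```bash
python3 - <<'E'
from h import *
s=get_state();k=cam('wrist',s);e=s['eef_pos']
for dx in(-.005,0,.005):print(dx,np.round(proj(k,e+[dx*.98,-dx*.18,.033])),np.round(proj(k,e+[dx*.98,-dx*.18,-.014])))
E
python3 -m handwheel '[[[0.03,0.029,-0.0035,0,0],[0.03,0.029,-0.0035,0,0],[0.03,0.029,-0.0035,0,0],[0.03,0.029,-0.0035,0,0],[0.03,0,0,0.027,0],[0.03,0,0,0.027,0],[0.03,0,0,0.027,0],[0.03,0,0,0.02,0],[0.03,0,0,0,0],[0.03,0,0,0,0]]]' 40; python3 -c "
from plant import *
print(get_state()['eef_pos'])"
```

```text
-0.005 [280. 319.] [281. 260.]
0 [280. 332.] [281. 270.]
0.005 [280. 345.] [281. 280.]
time: 7.58
eef_pos: [0.5396, 0.1824, 0.2321]
tcp_rot: [0.095, 0.995, -0.0, -0.002]
contact_force: [0.7, 0.4, -1.1]
opening: 0.46
finger_force: 41.4
[0.53961329 0.18235824 0.23209092]
```

```bash
python3 -m handwheel '[[[0.03,-0.0015,0.0015,0.01,0],[0.03,0,0,0.01,0],[0.03,0,0,0.01,0],[0.03,0,0,0,0]]]' 40; python3 -m handwheel '[[[0.03,0,0,0.006,0],[0.03,0,0,0.004,0],[0.03,0,0,0,0]]]' 25
```

```text
time: 7.92
eef_pos: [0.5413, 0.1846, 0.2016]
tcp_rot: [0.094, 0.996, -0.0, -0.002]
contact_force: [-0.6, -0.2, -1.4]
opening: 0.457
finger_force: 41.4
time: 8.17
eef_pos: [0.5416, 0.1846, 0.1919]
tcp_rot: [0.094, 0.996, -0.0, -0.001]
contact_force: [-0.7, 0.7, -2.1]
opening: 0.457
finger_force: 41.4
```

```bash
python3 -m handwheel '[[[0.03,0,0,0.004,0],[0.03,0,0,0,0]]]' 25; python3 -m handwheel '[[[0.03,0,0,0.004,0],[0.03,0,0,0,0]]]' 25
```

```text
time: 8.33
eef_pos: [0.5418, 0.1847, 0.1885]
tcp_rot: [0.094, 0.996, -0.0, -0.001]
contact_force: [-1.4, -0.2, -1.7]
opening: 0.458
finger_force: 41.4
time: 8.5
eef_pos: [0.5422, 0.1845, 0.1855]
tcp_rot: [0.094, 0.996, -0.0, 0.0]
contact_force: [-1.7, -0.7, -0.1]
opening: 0.459
finger_force: 41.8
```

```bash
python3 -m handwheel '[[[0.03,0.004,0,0,0],[0.03,0.004,0,0.0005,0],[0.03,0.004,0,0.0005,0],[0.03,0,0,0,0]]]' 20; python3 -m handwheel '[[[0.03,0.004,0,0.001,0],[0.03,0.004,0,0.001,0],[0.03,0,0,0,0]]]' 20;python3 - <<'E'
from h import *
s=get_state();print(s['contact_force'],s['finger_force'])
a=viewer.read_camera('scene');b=viewer.read_camera('wrist')
cv2.imwrite('pics/d.png',np.hstack([cv2.resize(a[120:250,270:420],(400,347),interpolation=2),cv2.resize(b,(400,300))[:347].copy() if 0 else cv2.copyMakeBorder(cv2.resize(b,(400,300)),0,47,0,0,0)]))
E
```

```text
time: 8.83
eef_pos: [0.5323, 0.1864, 0.1866]
tcp_rot: [0.094, 0.996, -0.0, 0.004]
contact_force: [4.3, -4.2, 3.7]
opening: 0.453
finger_force: 42.0
time: 9.08
eef_pos: [0.525, 0.1879, 0.186]
tcp_rot: [0.094, 0.996, -0.0, 0.004]
contact_force: [3.2, -3.5, 7.8]
opening: 0.452
finger_force: 43.1
[ 3.19967067 -3.48673135  7.77928544] 43.081753849983215
```

View pics/d.png

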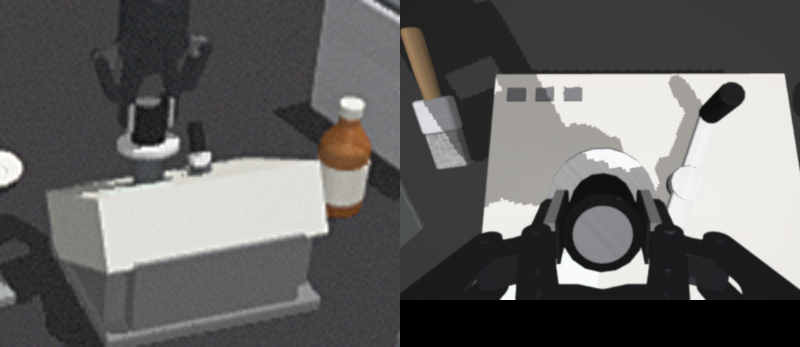

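The scene view shows the probe's foot in the port and the head starting to lean towards the robot. The collar has moved about 20 px in the wrist picture, so the probe is pivoting in the pads. I'm continuing the arc.

```bash
python3 -m handwheel '[[[0.03,0.004,0.0,0.001,0],[0.03,0.004,0,0.0015,0],[0.03,0.004,0,0.0015,0],[0.03,0,0,0,0]]]' 20; python3 -m handwheel '[[[0.03,0.004,0,0.002,0],[0.03,0.004,0,0.002,0],[0.03,0,0,0,0]]]' 20;python3 - <<'E'
from h import *
b=viewer.read_camera('wrist');s=get_state();k=cam('wrist',s);e=s['eef_pos']
cv2.imwrite('pics/e.png',b)
# predicted head-top / collar-front outlines for tilt
uh=np.array([.982,-.185,0]);g=e+[0,0,.019]
for th in(0,10,20,30):
  t=np.radians(th);ax=np.array([0,0,np.cos(t)])-uh*np.sin(t);n=uh*np.cos(t)+np.array([0,0,1])*np.sin(t)
  print(th,np.round(proj(k,g+ax*.014)),'collar near-edge',np.round(proj(k,g-ax*.033-n*.035)))
E
```

```text
time: 9.52
eef_pos: [0.5125, 0.1905, 0.1809]
tcp_rot: [0.094, 0.996, 0.0, 0.003]
contact_force: [3.7, -3.7, 5.4]
opening: 0.455
finger_force: 43.8
time: 9.77
eef_pos: [0.5025, 0.1923, 0.1742]
tcp_rot: [0.094, 0.996, 0.0, 0.0]
contact_force: [3.1, -1.9, 3.6]
opening: 0.454
finger_force: 43.9
0 [280. 332.] collar near-edge [280. 196.]
10 [280. 326.] collar near-edge [281. 206.]
20 [280. 318.] collar near-edge [281. 218.]
30 [280. 311.] collar near-edge [281. 232.]
```

View pics/e.png

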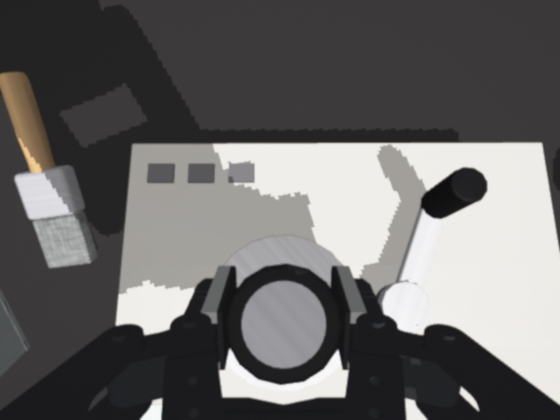

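The collar's near edge is at row 235, which fits the predicted 30° tilt, and the measured grasp point lies on the port axis, about 78 mm out. I'm pushing along the axis.

```bash
python3 -m handwheel '[[[0.03,-0.0025,0,0.0043,0],[0.03,-0.0025,0,0.0043,0],[0.03,-0.0025,0,0.0043,0],[0.03,0,0,0,0]]]' 40; python3 -m handwheel '[[[0.03,-0.0025,0,0.0043,0],[0.03,-0.0025,0,0.0043,0],[0.03,0,0,0,0]]]'
```

```text
time: 10.15
eef_pos: [0.5105, 0.1906, 0.1598]
tcp_rot: [0.094, 0.996, 0.0, -0.0]
contact_force: [4.2, -2.3, -2.3]
opening: 0.454
finger_force: 43.7
time: 10.4
eef_pos: [0.515, 0.1899, 0.1526]
tcp_rot: [0.094, 0.996, 0.0, -0.001]
contact_force: [0.3, -1.3, 4.0]
opening: 0.456
finger_force: 44.2
```

```bash
python3 -m handwheel '[[[0.03,-0.002,0,0.0035,0],[0.03,-0.002,0,0.0035,0],[0.03,-0.002,0,0.0035,0],[0.03,0,0,0,0]]]' 70; python3 -m handwheel '[[[0.03,-0.0015,0,0.0026,0],[0.03,-0.001,0,0.0017,0],[0.03,0,0,0,0]]]'
```

```text
time: 10.73
eef_pos: [0.5208, 0.1889, 0.1425]
tcp_rot: [0.094, 0.996, 0.0, -0.001]
contact_force: [-0.4, -1.7, 6.0]
opening: 0.451
finger_force: 69.4
time: 10.98
eef_pos: [0.5204, 0.1893, 0.1401]
tcp_rot: [0.094, 0.996, 0.0, -0.005]
contact_force: [-14.5, -0.1, 19.8]
opening: 0.451
finger_force: 71.4
```

Contact force jumped at about the seating depth. I'm releasing, rising and looking.

```bash
python3 -m handwheel '[[[0.065,0,0,0,0],[0.065,0,0,0,0],[0.065,0,0,0,0],[0.065,0,0,-0.02,0],[0.065,0,0,-0.03,0],[0.065,0,0,-0.03,0],[0,0.0,0,-0.03,0],[0,0.0,0,-0.02,0],[0,0,0,0,0],[0,0,0,0,0]]]' 40;python3 - <<'E'
from h import *
s=get_state();k=cam('wrist',s);a=viewer.read_camera('wrist');viewer.read_camera('top');sc=viewer.read_camera('scene')
b=np.hstack([cv2.copyMakeBorder(cv2.resize(a,(450,338)),0,0,0,0,0),cv2.resize(sc[120:250,270:420],(340,338),interpolation=2)])
cv2.imwrite('pics/f.png',b)
print(s['eef_pos'])
uh=np.array([.982,-.185,0]);ax=-.5*uh+[0,0,.866];P=np.array([.541,.185,.125])
for L in(.055,.065,.075):print(L,np.round(proj(k,P+ax*L)),(P+ax*L).round(4))
for n,z in(('probe_collar',.125),('lever_pivot',.1345),('lever_grip',.162)):
  for c,kk in(('wrist',k),('top',cam('top'))):
   for r in viewer.pinpoint(c,n)[:2]:
    uv=np.array(r['xy'])*[560,420];print(c,n,r['confidence'],uv.round(1),atz(kk,uv,z).round(4))
E
```

```text
time: 11.82
eef_pos: [0.5236, 0.1884, 0.2682]
tcp_rot: [0.094, 0.996, 0.0, 0.0]
contact_force: [-0.1, -0.3, -1.4]
opening: 0.196
finger_force: 0.0
[0.52357786 0.18844621 0.2682066 ]
0.055 [281. 201.] [0.514  0.1901 0.1726]
0.065 [281. 197.] [0.5091 0.191  0.1813]
0.075 [281. 193.] [0.5042 0.1919 0.19  ]
top probe_collar 0.9 [380.7 286.1] [ 0.3886 -0.2438  0.125 ]
top probe_collar 0.84 [215.7 224.7] [0.5344 0.1875 0.125 ]
wrist lever_pivot 0.7 [364. 217.] [0.5488 0.248  0.1345]
wrist lever_grip 0.79 [403.  127.1] [0.483  0.2758 0.162 ]
top lever_grip 0.44 [451.3 243.8] [ 0.5003 -0.4117  0.162 ]
top lever_grip 0.37 [177.  239.8] [0.4911 0.2754 0.162 ]
```

View pics/f.png

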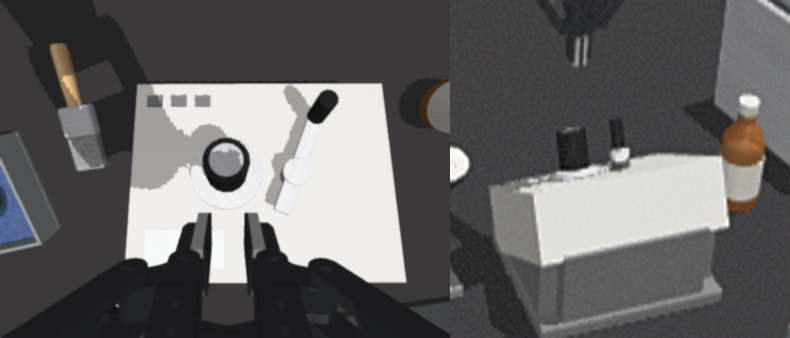

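The picture shows the probe standing in the port with its collar at or near the face: head top about (281,195), against 201 predicted for seated. I'm pressing on the head with shut fingers along the port axis to make sure.

```bash
python3 -m handwheel '[[[0,0.012,0,0.02,0],[0,0.004,0,0.026,0],[0,0,0,0.026,0],[0,0,0,0,0],[0,-0.001,0,0.002,0],[0,-0.001,0,0.002,0],[0,-0.001,0,0.002,0],[0,0,0,0,0]]]' 40; python3 -m handwheel '[[[0,-0.001,0,0.0018,0],[0,-0.001,0,0.0018,0],[0,0,0,0,0]]]'
```

```text
time: 12.93
eef_pos: [0.5119, 0.1907, 0.1915]
tcp_rot: [0.094, 0.996, 0.0, 0.001]
contact_force: [-0.2, -0.3, 0.2]
opening: 0.004
finger_force: 0.0
time: 13.18
eef_pos: [0.513, 0.1902, 0.1865]
tcp_rot: [0.094, 0.996, 0.0, 0.0]
contact_force: [-0.6, -0.4, 0.7]
opening: 0.0
finger_force: 0.0
```

```bash
python3 -m handwheel '[[[0,-0.001,0,0.0018,0],[0,-0.001,0,0.0018,0],[0,-0.001,0,0.0018,0],[0,0,0,0,0]]]'; python3 -m handwheel '[[[0,-0.001,0,0.0018,0],[0,-0.001,0,0.0018,0],[0,0,0,0,0]]]'
```

```text
time: 13.52
eef_pos: [0.5155, 0.1896, 0.1804]
tcp_rot: [0.094, 0.996, -0.0, -0.0]
contact_force: [0.3, -1.1, -0.6]
opening: 0.008
finger_force: 0.0
time: 13.77
eef_pos: [0.5179, 0.1896, 0.1788]
tcp_rot: [0.094, 0.996, 0.0, -0.0]
contact_force: [-3.6, -0.3, 4.6]
opening: -0.002
finger_force: 2.8
```

```bash
python3 -m handwheel '[[[0,-0.0005,0,0.001,0],[0,-0.0005,0,0.001,0],[0,0,0,0,0]]]'; python3 -m handwheel '[[[0,-0.0005,0,0.001,0],[0,-0.0005,0,0.001,0],[0,0,0,0,0],[0,0,0,0,0]]]'
```

```text
time: 14.02
eef_pos: [0.5181, 0.1896, 0.1786]
tcp_rot: [0.094, 0.996, 0.0, -0.001]
contact_force: [-8.0, -0.7, 13.8]
opening: -0.002
finger_force: 7.9
time: 14.35
eef_pos: [0.5182, 0.1896, 0.1784]
tcp_rot: [0.094, 0.996, -0.0, -0.002]
contact_force: [-14.0, -1.0, 20.7]
opening: -0.001
finger_force: 13.0
```

The probe doesn't yield to about 25 N along its axis, more than three times the plunger's friction, so it is seated. Next I fit the lever angle and plan the arc.

```bash
python3 -m handwheel '[[[0,0,0,-0.03,0],[0,0.01,0,-0.04,0],[0.05,0.01,0.01,-0.04,0],[0.05,0,0,0,0],[0.05,0,0,0,0]]]';python3 - <<'E'
from h import *
s=get_state();k=cam('wrist',s);viewer.read_camera('wrist')
uh=np.array([.982,-.185,0]);yh=np.array([.185,.982,0]);X=.866*uh+[0,0,.5];Z=-.5*uh+[0,0,.866];P=np.array([.541,.185,.125])
G=lambda q,h=32:P+.065*yh+.011*Z+(-.06*np.sin(q))*X+.06*np.cos(q)*yh+h/1000*Z
for n in('lever_grip','lever_pivot'):print(n,[(r['confidence'],np.round(np.array(r['xy'])*[560,420])) for r in viewer.pinpoint('wrist',n)])
print('piv',proj(k,P+.065*yh+.011*Z))
M=R.from_quat(s['tcp_rot']).as_matrix();e=s['eef_pos'];print(e)
for q in(1.5,1.4,1.3,1.2,1.1,1.0):print(q,np.round(proj(k,G(q))),'toolxyz',(M.T@(G(q,36)-[0,0,.019]-e)).round(4))
prev=None
for q in np.arange(1.5,-.11,-.1):
  g=M.T@G(q)
  if prev is not None:print(round(q,1),(g-prev).round(4))
  prev=g
E
```

```text
time: 14.77
eef_pos: [0.5033, 0.2031, 0.2867]
tcp_rot: [0.094, 0.996, 0.001, 0.004]
contact_force: [0.3, -0.5, -1.3]
opening: 0.42
finger_force: 0.0
lever_grip [(0.62, array([379., 155.]))]
lever_pivot [(0.65, array([345., 234.]))]
piv [np.float64(346.6224131568745), np.float64(232.9291756160971)]
[0.50333646 0.20310678 0.28666171]
1.5 [356. 151.] toolxyz [0.0362 0.0578 0.1698]
1.4 [364. 152.] toolxyz [0.0356 0.0638 0.1695]
1.3 [371. 153.] toolxyz [0.0345 0.0696 0.1688]
1.2 [378. 156.] toolxyz [0.0328 0.0753 0.1679]
1.1 [386. 159.] toolxyz [0.0307 0.0808 0.1667]
1.0 [393. 162.] toolxyz [0.0281 0.086  0.1653]
1.4 [-0.0006  0.006  -0.0003]
1.3 [-0.0011  0.0059 -0.0006]
1.2 [-0.0016  0.0057 -0.0009]
1.1 [-0.0021  0.0055 -0.0012]
1.0 [-0.0026  0.0052 -0.0015]
0.9 [-0.003   0.0049 -0.0017]
0.8 [-0.0034  0.0045 -0.0019]
0.7 [-0.0038  0.0041 -0.0022]
0.6 [-0.0041  0.0036 -0.0023]
0.5 [-0.0044  0.0031 -0.0025]
0.4 [-0.0047  0.0026 -0.0027]
0.3 [-0.0049  0.0021 -0.0028]
0.2 [-0.005   0.0015 -0.0029]
0.1 [-0.0052  0.0009 -0.0029]
-0.0 [-0.0052  0.0003 -0.003 ]
-0.1 [-0.0052 -0.0003 -0.003 ]
```

```bash
python3 -m handwheel '[[[0.05,0.011,0.0251,0,0],[0.05,0.011,0.0251,0,0],[0.05,0.011,0.0251,0,0],[0.05,0,0,0.034,0],[0.05,0,0,0.034,0],[0.05,0,0,0.034,0],[0.05,0,0,0.034,0],[0.05,0,0,0.016,0],[0.05,0,0,0.016,0],[0.05,0,0,0,0]]]' 25;python3 -m handwheel '[[[0.005,0,0,0,0],[0.005,0,0,0,0],[0.005,0,0,0,0],[0.005,0,0,0,0],[0.005,0,0,0,0]]]' 25;python3 - <<'E'
from h import *
s=get_state();k=cam('wrist',s);a=viewer.read_camera('wrist')
cv2.imwrite('pics/g.png',a)
uh=np.array([.982,-.185,0]);yh=np.array([.185,.982,0]);X=.866*uh+[0,0,.5];Z=-.5*uh+[0,0,.866];P=np.array([.541,.185,.125])
M=R.from_quat(s['tcp_rot']).as_matrix()
print(M.T@(P+.065*yh+.011*Z-.06*np.sin(1.2)*X+.06*np.cos(1.2)*yh+.036*Z-[0,0,.019]-s['eef_pos']),s['opening'])
E
```

```text
time: 15.75
eef_pos: [0.4796, 0.2807, 0.108]
tcp_rot: [0.094, 0.996, -0.003, -0.006]
contact_force: [-0.9, 0.5, -0.5]
opening: 0.587
finger_force: 0.0
time: 16.17
eef_pos: [0.4844, 0.2828, 0.1157]
tcp_rot: [0.094, 0.996, 0.001, 0.001]
contact_force: [1.1, 0.4, -0.8]
opening: 0.204
finger_force: 25.1
[-0.00188835  0.00107782 -0.00299601] 0.20414774055196744
```

View pics/g.png

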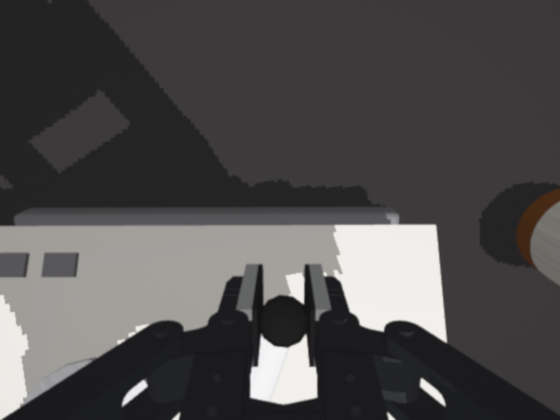

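The post is gripped between the pads at about (283,320), with the opening at 17 mm. I'm swinging it along the arc.

```bash
python3 -m handwheel '[[[0.005,-0.0021,0.0055,-0.0012,0],[0.005,-0.0026,0.0052,-0.0015,0],[0.005,-0.003,0.0049,-0.0017,0],[0.005,-0.0034,0.0045,-0.0019,0],[0.005,0,0,0,0]]]';python3 -m handwheel '[[[0.005,-0.0038,0.0041,-0.0022,0],[0.005,-0.0041,0.0036,-0.0023,0],[0.005,-0.0044,0.0031,-0.0025,0],[0.005,-0.0047,0.0026,-0.0027,0],[0.005,0,0,0,0]]]'
```

```text
time: 16.63
eef_pos: [0.4972, 0.3005, 0.121]
tcp_rot: [0.094, 0.996, -0.0, -0.002]
contact_force: [-4.1, -0.5, 0.3]
opening: 0.2
finger_force: 25.0
time: 17.05
eef_pos: [0.5171, 0.3098, 0.1312]
tcp_rot: [0.094, 0.996, -0.001, -0.001]
contact_force: [-3.4, -2.2, 3.3]
opening: 0.207
finger_force: 26.0
```

```bash
python3 -m handwheel '[[[0.005,-0.0049,0.0021,-0.0028,0],[0.005,-0.005,0.0015,-0.0029,0],[0.005,-0.0052,0.0009,-0.0029,0],[0.005,0,0,0,0]]]';python3 -m handwheel '[[[0.005,-0.0052,0.0003,-0.003,0],[0.005,0,0,0,0]]]';python3 -m handwheel '[[[0.005,-0.003,0,-0.0017,0],[0.005,0,0,0,0]]]'
python3 - <<'E'
from h import *
yh=np.array([.185,.982,0]);uh=np.array([.982,-.185,0]);Z=-.5*uh+[0,0,.866];P=np.array([.541,.185,.125])
print(P+.125*yh+.047*Z-[0,0,.019])
E
```

```text
time: 17.38
eef_pos: [0.5324, 0.3119, 0.1395]
tcp_rot: [0.094, 0.996, -0.0, -0.002]
contact_force: [-4.6, -1.4, 3.2]
opening: 0.203
finger_force: 25.8
time: 17.55
eef_pos: [0.5375, 0.3117, 0.1425]
tcp_rot: [0.094, 0.996, 0.0, -0.001]
contact_force: [-5.3, 1.7, 2.3]
opening: 0.199
finger_force: 25.6
time: 17.72
eef_pos: [0.5404, 0.3113, 0.1442]
tcp_rot: [0.094, 0.996, 0.001, -0.001]
contact_force: [-5.3, 0.3, 2.5]
opening: 0.197
finger_force: 25.3
[0.541048  0.3120975 0.146702 ]
```

Near the stop but still moving freely, so I push on until it resists.

```bash
python3 -m handwheel '[[[0.005,-0.003,0,-0.0017,0],[0.005,0,0,0,0]]]';python3 -m handwheel '[[[0.005,-0.003,0,-0.0017,0],[0.005,0,0,0,0]]]';python3 -m handwheel '[[[0.005,-0.003,0,-0.0017,0],[0.005,0,0,0,0]]]'
```

```text
time: 17.88
eef_pos: [0.5433, 0.3109, 0.1459]
tcp_rot: [0.094, 0.996, 0.001, -0.001]
contact_force: [-6.2, 1.8, 1.4]
opening: 0.199
finger_force: 25.2
time: 18.05
eef_pos: [0.544, 0.3107, 0.1463]
tcp_rot: [0.094, 0.996, 0.001, -0.004]
contact_force: [-9.2, 3.5, 1.1]
opening: 0.201
finger_force: 25.2
time: 18.22
eef_pos: [0.544, 0.3107, 0.1463]
tcp_rot: [0.094, 0.996, 0.0, -0.008]
contact_force: [-14.9, 4.9, 0.0]
opening: 0.201
finger_force: 25.1
```

It is rigid at the stop. I'm releasing, rising and checking.

```bash
python3 -m handwheel '[[[0.045,0.004,0,0,0],[0.045,0,0,0,0],[0.045,0,0,0,0],[0.045,0,0,-0.02,0],[0.045,0,0,-0.035,0],[0.045,0,0,-0.035,0],[0.045,-0.01,-0.025,-0.03,0],[0.045,-0.01,-0.025,-0.03,0],[0.045,-0.01,-0.025,-0.02,0],[0.045,0,0,0,0],[0.045,0,0,0,0]]]';python3 - <<'E'
from h import *
s=get_state();k=cam('wrist',s);a=viewer.read_camera('wrist');sc=viewer.read_camera('scene')
cv2.imwrite('pics/i.png',np.hstack([cv2.resize(a,(450,338)),cv2.resize(sc[120:250,270:420],(340,338),interpolation=2)]))
yh=np.array([.185,.982,0]);uh=np.array([.982,-.185,0]);Z=-.5*uh+[0,0,.866];P=np.array([.541,.185,.125])
print('grip locked',proj(k,P+.125*yh+.043*Z),'pivot',proj(k,P+.065*yh+.011*Z),'headtop',proj(k,P+.055*Z))
for n in('lever_grip','lever_pivot','probe_collar'):print(n,[(r['confidence'],np.round(np.array(r['xy'])*[560,420])) for r in viewer.pinpoint('wrist',n)])
E
```

```text
time: 19.13
eef_pos: [0.5634, 0.2291, 0.322]
tcp_rot: [0.096, 0.995, 0.001, 0.003]
contact_force: [-0.8, 0.2, -1.0]
opening: 0.526
finger_force: 0.0
grip locked [np.float64(378.7435541466192), np.float64(146.66266713831047)] pivot [np.float64(301.44602046916515), np.float64(161.00275658498083)] headtop [np.float64(219.04040993368702), np.float64(141.55036305545804)]
lever_grip [(0.65, array([382., 143.]))]
lever_pivot [(0.57, array([300., 162.]))]
probe_collar [(0.75, array([229., 167.]))]
```

View pics/i.png

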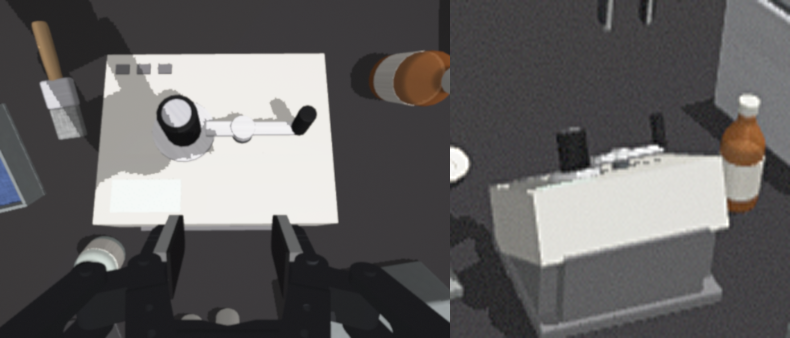

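The lever lies straight across, its post at (382,143) against 379,147 predicted for locked. Its tongue lies over the collar, the probe is seated, and the gripper is clear.

```bash
python3 -c "
from plant import sign_off
print(sign_off())"
```

```text
the job is handed in; nothing more can be done
None
```

The sound probe is fully home in the port, the lever is locked over its collar, the gripper is clear, and the job was handed in at about 19 s; no verdict was returned.

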